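Unclip the battery cover

ROBOT

A 7-joint arm with a two-finger parallel gripper is mounted at the origin on a cart in front of the work surface, level with it; the furniture and walls round the work are solid. World frame = base frame: x ahead of the robot, y to its left, z up, the work surface at z = 0. Lengths are in m, angles in rad, forces in N, time in s.
With the tool pointing down it reaches from about 0.4 to 0.875 m from the base axis. Payload 19.3 kg.
Tool frame: the origin (TCP) lies at the very end of the fingers, on their centre line; the grasp point (between the pads) lies 19 mm behind it; z points along the fingers, y is the line along which they close (so a half turn about z gives the same grasp; the last joint's range is limited). The gripper opens to 85 mm and grips with 20 to 120 N. Pads are 22 mm wide; open, the fingers measure 114 mm over their backs; the gripper's body (76 mm by 85 mm) begins 54 mm behind the grasp point. The pads swing forward as they close: fully open they stand 13 mm farther back than shut.
Start: joints at [1.069, 0.521, -0.036, 1.599, 0.021, 1.021, -0.113], TCP at [0.262, -0.568, 0.231] pointing down, gripper open.
Joint ranges: [-2.91, 2.91], [-0.3, 2.13], [-1.5, 1.42], [0.17, 2.43], [-1.26, 4.41], [0.16, 1.93], [-2.52, 2.52]. Speed limits (rad/s): [1.89, 1.89, 2.39, 2.39, 3.01, 3.01, 3.01].

INTERFACE

Orientations are given as [roll, pitch, yaw] about the fixed x, y, z axes, in that order (R = Rz(yaw) Ry(pitch) Rx(roll)).
In Python, from workcell import bot gives the robot as it stands.
- The arm moves only by the tool carry_out, never from a script. Its argument "rows" is a list that holds one entry, the list of rows, each a list of 4 numbers: the shift along the tool's x, y, z in m, then the turn about the tool's z in degrees. In form: [[[x, y, z, twist], ...]]. A call has 1 to 12 rows; each row is the pose to reach, as a shift and turn from the pose commanded when the call began, along the tool's axes at that moment; what a row does not reach only later rows make up. A row lasts 1/12 s, in which the tool goes at most 41.7 mm and 7.16 degrees, less where a joint would pass 70% of its speed; a pose out of reach is approached as far as the arm can. A call with a gripper value outside its range is refused whole. "grip" is the finger opening in m, from 0 to 0.0854, set as the call begins (left out, the last holds). The fingers move at their own pace and stop on an object; "grip_force" is the grip in N (left out, the last holds). Time passes only in rows, so rows that repeat a pose let the fingers close. It gives the time, the measured TCP pose, the force, the opening and the grip force at its end, in the units of the state.
- bot.observe(): the state, without advancing time (a new reading comes with each control period).
- bot.grab_frame(name): name is "scene" or "top" or "wrist"; returns a dict with "pixels" (400x640x3 uint8, red, green, blue), "K" (3x3 intrinsics, pixels), "pose" (4x4, takes a point from camera to world coordinates). Camera axes: x right, y down, z forward; pixel columns grow to the right and rows downward; lengths in m; the calibration is good to about 2 mm. A picture is of the moment at which its call begins. There is no depth.
- bot.job_done(): hands the job in; it is judged then, once.
Trained networks look in a picture, given as the dict that the camera call returned (one of the last four; its "shot" number tells which), for a name from the list of things; names that differ only in an ending like _2 or _b are one class to them, and where a whole thing is asked for, a point or a joint stands for the part that bears it (a point fixed in the world has none). Each returns a list of dicts, best first, with "conf" (0 to 1); they miss things now and then, are a little off and sometimes report something else, mostly with a low value. They report only what shows in the picture. A call takes as long as a camera call. They do not tell look-alikes from the thing itself.
- bot.look_for(picture, label): "position" ([column, row] in pixels, amid what is visible of it).
- bot.regions_of(picture, label): "region" (400x640 bool, what is visible of it) and "position" ([column, row] in pixels, amid what is visible of it).
- bot.spot_point(picture, label): "position" ([column, row] in pixels: a listed point, or the origin of a listed thing).
The state is a dict: "clock": time; "qpos": joint angles; "qd": joint speeds; "joint_efforts": joint torques, N m; "position": TCP position; "tool_rot": TCP orientation; "force": force on the tool from outside, world axes, zero at the start; "moment": the same for the moment, N m; "grip_width": finger opening in m; "finger_force": force on a finger pad.
Only numpy, scipy, OpenCV 4.12 (cv2) and the standard library are available. Lean on these libraries where they do the work, as an engineer would, in place of code of your own. Each camera call takes 0.05 s, during which the arm holds its last target. There are 200 camera calls.

TASK

Take the battery cover panel off its housing: pinch the snap tab inward towards the finger rib, only as firmly as it takes to free its catch, swing that end up, draw the tongues at the other end out from under the lip and lift the panel off. Squeezed too hard the tab breaks, and so do catch or tongues if the panel is wrenched against the housing. Lay the panel down gently, right way up and flat, in the middle of the rubber mat, let go of it, and leave the small parts lying nearby where they are.

Things in the scene. Friction and masses are not known exactly. Their poses are not given: they have to be found in the camera images.
- housing: black plastic battery housing, 170 (x) x 104 (y) x 51.5 mm, screwed down by four side feet (136 mm over them in y). Origin: centre of its underside; z up. Top opening x -61 to +62, y +-39.5 mm holds the panel. At its -x end, flush (46 mm high), a small steel keeper 22 mm wide, 4.5 mm thick, holds down the panel's catch. At the +x end is the lip.
- lip_edge (a point): fixed point on the housing at the middle of the lip's lower edge (housing x = +62, 47 mm high). The lip (4.5 mm thick) covers 6 mm of the panel's two tongues, with 2 mm of room above them, so the panel cannot be lifted straight up; the panel has 1.5 mm of play either side in y, 1 mm either way in x.
- panel: loose grey plastic cover panel, 65 to 120 g, plate 120 (x) x 76 (y) x 4 mm. Origin: centre of the plate's underside, z up; seated, its axes lie along the housing's, its origin 42 mm above the housing's. Two 3 mm thick tongues run on at +x to x = +68. Skirts reach 10 mm below the plate: laid down it stands level, origin 10 mm above the surface. Rib and tab (to z = +24) are the only grips.
- tongue_root (a point): point on the panel's underside at the +x edge of the plate (panel x = +60 mm). With the tab kept pressed, swing the panel about the panel's y axis here so that the tab end (1.5 mm of free lift while still caught) rises 0.12 to 0.2 rad, then draw it 8 mm or more towards housing -x to free the tongues, then lift.
- tab_face (a point): point on the panel at the middle of the relaxed snap tab's outer face: panel x = -58, z = +15 mm; one finger presses it to +x. The tab: upright sprung leaf in a notch of the plate, part of the panel, 20 mm wide (y), 3 mm thick, top at z = +24, moving along panel x only, up to 7 mm. The catch on its foot reaches 1.5 to 4.5 mm under the keeper, whose setting varies and is not measured.
- rib_face (a point): nominal middle of the finger rib's face for the other finger: panel x = -24, z = +15 mm, facing +x. The rib (26 mm wide in y, 4 mm thick, top at z = +24) is screwed on through slots and really sits up to 3 mm either way of this point in x (not measured), so tab and rib face are 31 to 37 mm apart: judge the pinch by force, not by opening.
- mat: black rubber mat fixed on the worktop, 170 (x) x 180 (y) x 3 mm. Origin: centre of its underside
- grey_cover: bystander, small grey moulded part 40 x 62 x 16 mm, origin centre of its underside
- black_cover: bystander, small black moulded part 32 x 74 x 18 mm, origin centre of its underside
- stud: bystander, threaded steel stud, 16 mm thick, 48 mm long, lying down
- catch (a point): point of the catch on the relaxed tab's foot: panel x = -64.5, z = -2 mm, 1.5 mm below the keeper. The tab's spring pushes back with 5 N plus 3 N per mm, so the catch comes free at a pinch of 9 to 19 N. More than 24 N on the tab would break it; more than 18 N between panel and housing would break the catch or tongues, as when lifting with the catch not free.
Things that resemble listed ones, but are neither listed nor needed, are in the scene too. Of the things shaped like the housing, the black one is meant.

How it is judged:
By the outcome, as a careful person would: the job done as asked, in the order asked, and still so for the second after the job is handed in, with the robot touching nothing.
It also fails if it takes over 72 s, if anything falls off the work surface, if the arm or the gripper's body presses on something with over 40 N, if the wrist force passes 120 N, or if a joint passes its speed limit or range.

## Working session

There is one attempt and no reset: what is moved stays moved. The work goes in short steps, Python scripts to look and compute and a tool call to move; the robot and the scene stay as the last step left them, time stands still between calls to the robot, and variables do not carry over. Pictures are saved under pics/ and viewed, at most 10 in all, crops included, and the job is handed in when it is done.

Besides the shell and the picture viewer there is one more tool, called after ">>>" by a JSON object that holds its "fn" and its "kwargs". carry_out: Moves the arm, as the interface text tells. Its arguments: {"type":"object","properties":{"rows":{"type":"array","items":{"type":"array","items":{"type":"array","items":{"type":"number"}}}},"grip":{"type":"number"},"grip_force":{"type":"number"}},"required":["rows"]}

```bash
mkdir -p pics; ls; cat > h.py <<'E'
import numpy as np, cv2
from workcell import bot
from scipy.spatial.transform import Rotation as R
def ray(f,px):
    d=np.linalg.inv(f["K"])@np.array([px[0],px[1],1.0]); P=np.array(f["pose"])
    return P[:3,3],P[:3,:3]@d
def onz(f,px,z):
    o,d=ray(f,px); return o+d*(z-o[2])/d[2]
def proj(f,p):
    P=np.array(f["pose"]); c=P[:3,:3].T@(np.array(p)-P[:3,3]); u=f["K"]@c; return u[:2]/u[2]
def tri(obs):
    A=np.zeros((3,3));b=np.zeros(3)
    for f,px in obs:
        o,d=ray(f,px); d=d/np.linalg.norm(d); M=np.eye(3)-np.outer(d,d); A+=M;b+=M@o
    return np.linalg.solve(A,b)
def save(f,n): cv2.imwrite("pics/"+n+".png",f["pixels"][:,:,::-1])
np.set_printoptions(precision=4,suppress=True)
E
python3 - <<'E'
from h import *
s=bot.observe(); print(s)
fs={n:bot.grab_frame(n) for n in("scene","top")}
im=np.vstack([f["pixels"] for f in fs.values()])
cv2.imwrite("pics/a.png",cv2.resize(im[:,:,::-1],(480,600),interpolation=cv2.INTER_AREA))
save(fs["scene"],"scene0");save(fs["top"],"top0")
for n,f in fs.items():
    print(n,f["pose"][:3,3])
    for l in("housing","panel","mat","lip_edge","tongue_root","tab_face","rib_face","catch"):
        z={"housing":0,"panel":.042,"mat":0,"lip_edge":.047,"tongue_root":.042,"tab_face":.057,"rib_face":.057,"catch":.04}[l]
        for r in bot.spot_point(f,l)[:3]: print(l,np.round(r["position"]),round(r["conf"],2),onz(f,r["position"],z))
E
```

```text
pics
{'clock': 0.0, 'qpos': array([ 1.0688,  0.522 , -0.0363,  1.6   ,  0.0212,  1.0211, -0.1128]), 'qd': array([-0.0012,  0.    , -0.0017,  0.001 ,  0.    ,  0.0013,  0.0013]), 'joint_efforts': array([ -0.0013, -92.712 ,   1.9787, -36.9936,   0.0177,   0.0082,
        -0.0001]), 'position': array([ 0.2614, -0.5674,  0.2307]), 'tool_rot': array([-3.1405,  0.0001,  0.4318]), 'force': array([ 0.6783, -0.1883, -0.0013]), 'moment': array([-0.0055,  0.0248,  0.0232]), 'finger_force': 0.0, 'grip_width': 0.08542346431105557}
scene [0.1909 0.4813 0.8192]
housing [349. 218.] 0.93 [ 0.522  -0.2469  0.    ]
housing [410. 176.] 0.81 [ 0.4468 -0.4533 -0.    ]
panel [350. 202.] 0.81 [ 0.5235 -0.2551  0.042 ]
panel [358. 202.] 0.67 [ 0.5079 -0.2659  0.042 ]
panel [332. 194.] 0.27 [ 0.5734 -0.2603  0.042 ]
mat [283. 318.] 0.97 [0.5151 0.0622 0.    ]
lip_edge [154. 261.] 0.82 [0.8043 0.0944 0.047 ]
lip_edge [331. 192.] 0.73 [ 0.5771 -0.2601  0.047 ]
lip_edge [391. 151.] 0.71 [ 0.5135 -0.4702  0.047 ]
tongue_root [330. 191.] 0.94 [ 0.5824 -0.2678  0.042 ]
tab_face [369. 213.] 0.63 [ 0.4655 -0.2297  0.057 ]
rib_face [359. 202.] 0.81 [ 0.5015 -0.252   0.057 ]
catch [374. 217.] 0.96 [ 0.4558 -0.2395  0.04  ]
top [ 0.3617 -0.1589  1.505 ]
housing [416. 245.] 0.75 [ 0.4407 -0.4557  0.    ]
housing [239. 144.] 0.64 [0.7395 0.0848 0.    ]
housing [343. 217.] 0.58 [ 0.5211 -0.2379  0.    ]
panel [346. 218.] 0.72 [ 0.5142 -0.2428  0.042 ]
mat [243. 214.] 0.83 [0.5225 0.0647 0.    ]
mat [347. 224.] 0.38 [ 0.4987 -0.2488  0.    ]
lip_edge [237. 121.] 0.89 [0.7985 0.0862 0.047 ]
lip_edge [423. 222.] 0.85 [ 0.5061 -0.4679  0.047 ]
lip_edge [347. 198.] 0.56 [ 0.573  -0.2449  0.047 ]
tongue_root [295. 254.] 0.46 [ 0.4069 -0.0967  0.042 ]
tab_face [344. 231.] 0.89 [ 0.4728 -0.237   0.057 ]
rib_face [343. 223.] 0.72 [ 0.4962 -0.2352  0.057 ]
rib_face [344. 216.] 0.6 [ 0.5186 -0.2355  0.057 ]
catch [343. 237.] 0.86 [ 0.4579 -0.2346  0.04  ]
```

View pics/scene0.png

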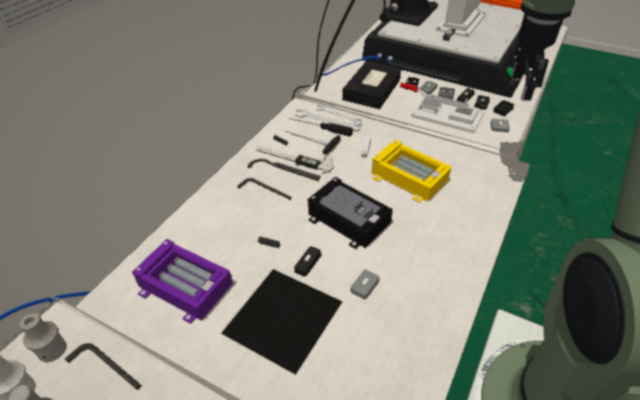

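View pics/top0.png

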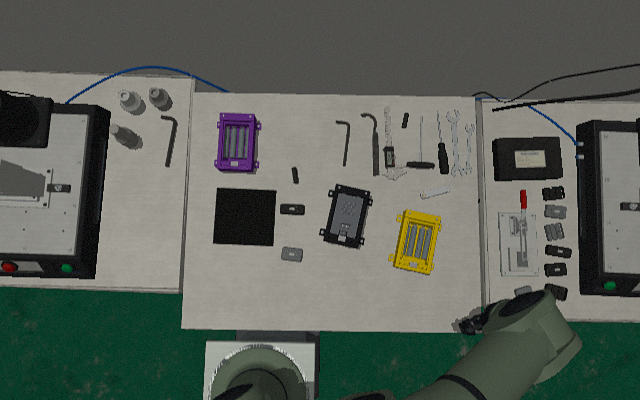

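Candidates for the housing in the top view are purple (238,140), yellow (416,243) and black (346,216). The black one is meant: it is the only black one, and it holds a grey panel with its tab end at the bottom (low x). The mat is at (244,216), with black_cover at (292,210), grey_cover at (292,254) and the stud at (295,175). I'll move above the black housing and confirm there with the wrist camera.

>>> {"fn": "carry_out", "kwargs": {"rows": [[[0.033,-0.02,0,-5],[0.066,-0.04,0,-11],[0.1,-0.06,0,-17],[0.133,-0.08,0,-23],[0.166,-0.1,0,-29],[0.2,-0.12,0,-35],[0.233,-0.14,0,-41],[0.266,-0.16,0,-47],[0.3,-0.185,0,-53],[0.335,-0.205,0,-58],[0.335,-0.205,0,-58],[0.335,-0.205,0,-58]]], "grip": 0.05}}

```text
clock: 1.9
position: [0.4812, -0.2393, 0.2314]
tool_rot: [3.141, -0.001, 1.448]
force: [-0.5, -0.4, -0.4]
grip_width: 0.0502
finger_force: 0.0
```

```bash
cat > look.py <<'E'
from h import *
import sys
s=bot.observe(); print(s["clock"],s["position"],s["tool_rot"],s["force"],s["grip_width"],s["qpos"])
f=bot.grab_frame("wrist"); save(f,sys.argv[1]); print(f["pose"])
g=bot.grab_frame("top"); sc=bot.grab_frame("scene")
Z=dict(housing=0,panel=.042,lip_edge=.047,tongue_root=.042,tab_face=.057,rib_face=.057,catch=.04)
for l in Z:
    for n,q in(("w",f),("t",g),("s",sc)):
        for r in bot.spot_point(q,l)[:2]:
            if r["conf"]>.4: print(n,l,np.round(r["position"]),round(r["conf"],2),onz(q,r["position"],Z[l]))
E
python3 look.py w1
```

```text
1.9 [ 0.4812 -0.2393  0.2314] [ 3.1411 -0.0005  1.4482] [-0.4914 -0.3706 -0.4308] 0.05015051910308081 [ 0.6345  0.4019 -0.3735  1.8177  0.1751  0.954   0.0638]
[[ 0.9923 -0.1184 -0.0364  0.491 ]
 [-0.1238 -0.9482 -0.2927 -0.1636]
 [ 0.0001  0.2949 -0.9555  0.3754]
 [ 0.      0.      0.      1.    ]]
w housing [315. 320.] 0.73 [ 0.4452 -0.4492  0.    ]
t housing [414. 241.] 0.95 [ 0.4528 -0.4504  0.    ]
t housing [237. 143.] 0.73 [0.741  0.0907 0.    ]
s housing [184. 284.] 0.75 [0.7421 0.0882 0.    ]
s housing [349. 219.] 0.7 [ 0.521  -0.2433  0.    ]
w panel [363. 180.] 0.96 [ 0.5238 -0.2507  0.042 ]
s panel [348. 202.] 0.84 [ 0.5278 -0.2535  0.042 ]
w lip_edge [421. 180.] 0.81 [ 0.5822 -0.2576  0.047 ]
w lip_edge [369. 350.] 0.8 [ 0.5115 -0.4661  0.047 ]
t lip_edge [236. 120.] 0.97 [0.8021 0.0897 0.047 ]
t lip_edge [422. 221.] 0.85 [ 0.5081 -0.4662  0.047 ]
s lip_edge [159. 262.] 0.96 [0.7938 0.0919 0.047 ]
s lip_edge [389. 154.] 0.75 [ 0.5134 -0.4567  0.047 ]
w tongue_root [415. 179.] 0.85 [ 0.5781 -0.2572  0.042 ]
s tongue_root [330. 192.] 0.67 [ 0.5812 -0.266   0.042 ]
w tab_face [303. 176.] 0.73 [ 0.4623 -0.2349  0.057 ]
s tab_face [369. 211.] 0.8 [ 0.4671 -0.2349  0.057 ]
w rib_face [336. 174.] 0.8 [ 0.4956 -0.2371  0.057 ]
s rib_face [359. 204.] 0.59 [ 0.4964 -0.2444  0.057 ]
w catch [299. 170.] 0.64 [ 0.4576 -0.2327  0.04  ]
s catch [373. 218.] 0.77 [ 0.4561 -0.2341  0.04  ]
s catch [271. 244.] 0.72 [ 0.619  -0.0627  0.04  ]
```

View pics/w1.png

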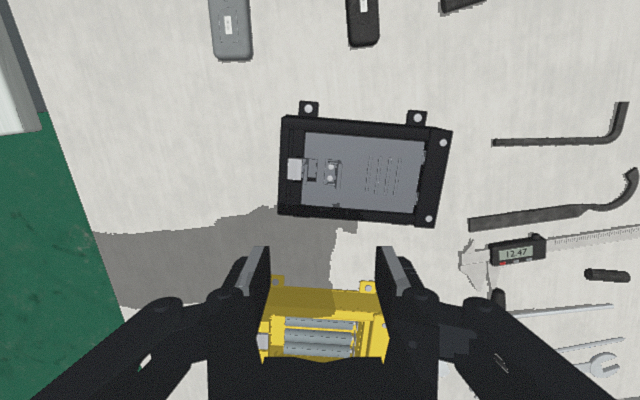

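The wrist view shows the black housing at about (362,170), with a steel keeper at (294,169), the tab at (312,168), the rib at (331,172) and the lip at (425,175). That matches the description, so I'll confirm it in a crop.

```bash
python3 - <<'E'
from h import *
im=cv2.imread("pics/w1.png")[95:235,265:460]
cv2.imwrite("pics/w1c.png",cv2.resize(im,None,fx=4,fy=4,interpolation=cv2.INTER_CUBIC))
E
```

```text
(no output)
```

View pics/w1c.png

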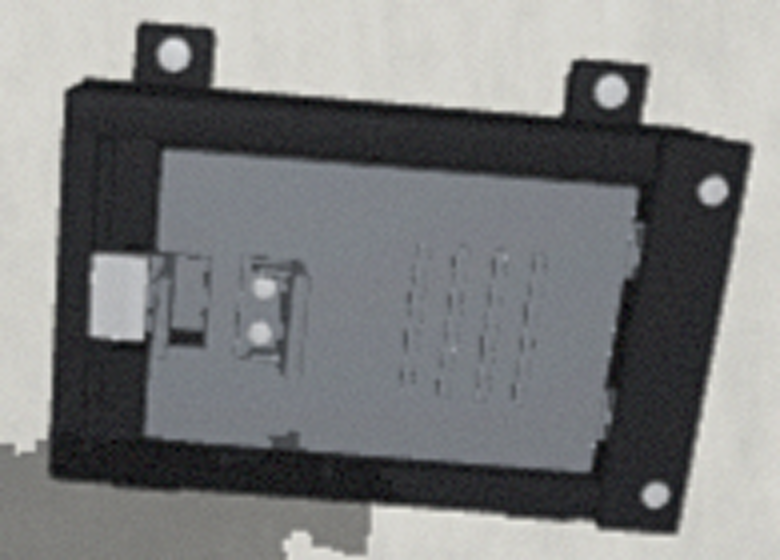

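```bash
python3 - <<'E'
from h import *
f=bot.grab_frame("wrist")
# verify same view; manual plate corners (crop coords -> px), z=.046
C=[(160,150),(640,187),(593,472),(147,437)]
W=np.array([onz(f,(265+u/4,95+v/4),.046) for u,v in C]); print(W)
for a,b in((0,1),(3,2),(3,0),(2,1)): d=W[b]-W[a]; print(np.arctan2(d[1],d[0]),np.hypot(*d[:2]))
c=W.mean(0); print("centre",c)
for l in("panel","housing"):
    for r in bot.regions_of(f,l)[:2]:
        cs=cv2.findContours(r["region"].astype(np.uint8),0,2)[0]; k=max(cs,key=cv2.contourArea)
        w=np.array([onz(f,p[0],.046)[:2] for p in k],np.float32); print(l,r["conf"],cv2.minAreaRect(w*1000))
acc=[]
for i in range(3):
    f=bot.grab_frame("wrist")
    for l,px,z in(("tab_face",-.058,.057),("rib_face",-.024,.057),("catch",-.0645,.04),("tongue_root",.06,.042),("lip_edge",.062,.047),("panel",0,.042)):
        for r in bot.spot_point(f,l)[:1]: 
            p=onz(f,r["position"],z); print(l,p,r["conf"]); acc.append((px,*p[:2],r["conf"]))
E
```

```text
[[ 0.4688 -0.1962  0.046 ]
 [ 0.5871 -0.2207  0.046 ]
 [ 0.5719 -0.2954  0.046 ]
 [ 0.4545 -0.2703  0.046 ]]
-0.20415557646128255 0.12084517706710453
-0.21074613805890388 0.12001957774245822
1.3808921551877076 0.07545761932441956
1.3698822360873468 0.07624134787318548
centre [ 0.5206 -0.2457  0.046 ]
panel 0.79 ((522.2958374023438, -243.3243408203125), (78.06734466552734, 126.70032501220703), 78.79743194580078)
housing 0.72 ((523.7667846679688, -236.5175323486328), (121.9872055053711, 172.72113037109375), 78.12791442871094)
housing 0.71 ((460.1892395019531, -419.1958312988281), (120.66109466552734, 161.2415771484375), 78.5775375366211)
tab_face [ 0.4639 -0.2323  0.057 ] 0.82
rib_face [ 0.498  -0.2349  0.057 ] 0.79
catch [ 0.4571 -0.232   0.04  ] 0.92
tongue_root [ 0.5806 -0.2561  0.042 ] 0.77
lip_edge [ 0.5129 -0.4641  0.047 ] 0.62
panel [ 0.5247 -0.2462  0.042 ] 0.88
tab_face [ 0.4633 -0.2283  0.057 ] 0.9
rib_face [ 0.4956 -0.2368  0.057 ] 0.87
catch [ 0.4173 -0.0928  0.04  ] 0.22
tongue_root [ 0.5787 -0.2541  0.042 ] 0.76
lip_edge [ 0.5108 -0.4661  0.047 ] 0.77
panel [ 0.5228 -0.2468  0.042 ] 0.88
tab_face [ 0.4613 -0.2308  0.057 ] 0.64
rib_face [ 0.4941 -0.2353  0.057 ] 0.76
catch [ 0.4562 -0.236   0.04  ] 0.88
tongue_root [ 0.5801 -0.2552  0.042 ] 0.6
lip_edge [ 0.5802 -0.2545  0.047 ] 0.91
panel [ 0.5218 -0.2465  0.042 ] 0.58
```

>>> {"fn": "carry_out", "kwargs": {"rows": [[[0.001,0,0.03,2],[0.002,0,0.07,4.4],[0.002,0,0.1,4.4],[0.002,0,0.125,4.4],[0.002,0,0.131,4.4],[0.002,0,0.131,4.4]]], "grip": 0.05, "grip_force": 20}}

```text
clock: 4.8
position: [0.4796, -0.2388, 0.0991]
tool_rot: [-3.139, -0.001, 1.368]
force: [0.5, -0.2, 0.3]
grip_width: 0.05
finger_force: 0.0
```

```bash
python3 - <<'E'
from h import *
s=bot.observe(); print(s["clock"],s["position"],s["tool_rot"],s["force"],s["grip_width"])
f=bot.grab_frame("wrist"); save(f,"w2"); print(f["pose"][:3,3])
c=np.array([.5212,-.2455]);ps=-.2
im=f["pixels"][:,:,::-1].copy()
def pt(x,y,z): return (c[0]+x*np.cos(ps)-y*np.sin(ps),c[1]+x*np.sin(ps)+y*np.cos(ps),z+.042)
for p in [(-.06,.038,.004),(.06,.038,.004),(-.06,-.038,.004),(.06,-.038,.004),(-.058,.01,.024),(-.058,-.01,.024),(-.024,.013,.024),(-.024,-.013,.024)]:
    u=proj(f,pt(*p)); print(p,u); cv2.circle(im,tuple(int(round(k)) for k in u),2,(0,0,255),-1)
cv2.imwrite("pics/w2a.png",im)
for l,px,z in(("tab_face",-.058,.057),("rib_face",-.024,.057),("panel",0,.042)):
    for r in bot.spot_point(f,l)[:1]: print(l,r["position"],onz(f,r["position"],z),r["conf"],pt(px,0,z-.042))
E
```

```text
4.8 [ 0.4796 -0.2388  0.0991] [-3.1389 -0.0007  1.3676] [ 0.4783 -0.1641  0.3158] 0.04999182751143244
[ 0.4958 -0.1643  0.2432]
(-0.06, 0.038, 0.004) [292.5156 160.5562]
(0.06, 0.038, 0.004) [488.8192 159.7338]
(-0.06, -0.038, 0.004) [296.0568 270.9343]
(0.06, -0.038, 0.004) [472.4885 270.4509]
(-0.058, 0.01, 0.024) [294.3803 214.7382]
(-0.058, -0.01, 0.024) [295.3869 246.2326]
(-0.024, 0.013, 0.024) [353.2225 209.6344]
(-0.024, -0.013, 0.024) [352.2145 250.6224]
tab_face [294.3, 221.0] [ 0.4639 -0.2312  0.057 ] 0.64 (np.float64(0.46435613848520796), np.float64(-0.23397717881388644), 0.057)
rib_face [352.2, 221.2] [ 0.4986 -0.2385  0.057 ] 0.87 (np.float64(0.4976784021318102), np.float64(-0.24073193606091853), 0.057)
panel [388.5, 216.8] [ 0.5227 -0.2462  0.042 ] 0.73 (np.float64(0.5212), np.float64(-0.2455), 0.042)
```

View pics/w2a.png

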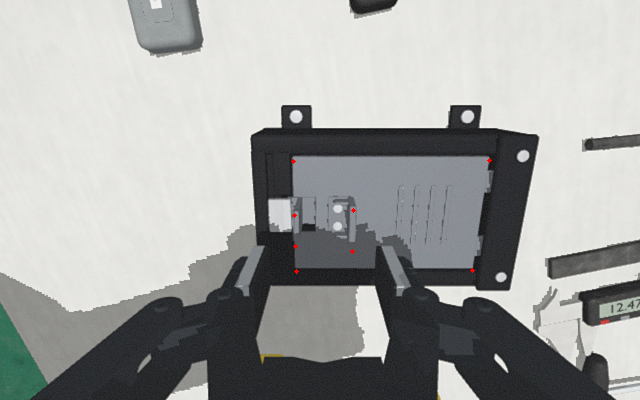

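The projected plate corners land on the plate in the wrist view, e.g. (293,160) and (488,160). The tab is at about (297,215), the rib at (352,220), and the fingers straddle them. I'll descend now.

>>> {"fn": "carry_out", "kwargs": {"rows": [[[0.002,0.001,0.01,0],[0.002,0.001,0.02,0],[0.002,0.001,0.03,0],[0.002,0.001,0.036,0],[0.002,0.001,0.041,0],[0.002,0.001,0.045,0],[0.002,0.001,0.045,0],[0.002,0.001,0.045,0]]], "grip": 0.048}}

```text
clock: 5.67
position: [0.4816, -0.2375, 0.0552]
tool_rot: [-3.141, -0.0, 1.367]
force: [0.6, 0.8, 0.1]
grip_width: 0.0481
finger_force: 0.0
```

```bash
cat > st.py <<'E'
from h import *
s=bot.observe(); y=s["tool_rot"][2]
tx=np.array([np.cos(y),np.sin(y)]);ty=np.array([np.sin(y),-np.cos(y)])
c=np.array([.5212,-.2455]);ps=-.2; d=s["position"][:2]-c; u=np.array([np.cos(ps),np.sin(ps)]);v=np.array([-u[1],u[0]])
print("t",s["clock"],"pos",s["position"],"rot",s["tool_rot"],"panelxy mm",d@u*1000,d@v*1000,"F u,v,z",s["force"][:2]@u,s["force"][:2]@v,s["force"][2],"M",s["moment"],"w",s["grip_width"]*1000,"ff",s["finger_force"])
E
python3 st.py
```

```text
t 5.6667 pos [ 0.4816 -0.2375  0.0552] rot [-3.1413 -0.0001  1.3673] panelxy mm -40.403514424386294 -0.018821526299318332 F u,v,z 0.4402495254466588 0.8837150124371365 0.13039014303428048 M [0.0185 0.0132 0.0267] w 48.088115334736024 ff 0.0
```

>>> {"fn": "carry_out", "kwargs": {"rows": [[[0,-0.001,0.0015,0],[0,-0.001,0.0015,0],[0,-0.001,0.0015,0]]], "grip": 0.041}}

```text
clock: 5.92
position: [0.4807, -0.2374, 0.054]
tool_rot: [3.141, 0.0, 1.367]
force: [-0.6, -0.7, 0.4]
grip_width: 0.0409
finger_force: 0.0
```

>>> {"fn": "carry_out", "kwargs": {"rows": [[[0,0,0,0],[0,0,0,0],[0,0,0,0]]], "grip": 0.0385}}

```text
clock: 6.17
position: [0.4807, -0.2374, 0.0539]
tool_rot: [3.141, 0.0, 1.367]
force: [0.8, -0.3, 1.3]
grip_width: 0.0387
finger_force: 0.0
```

```bash
python3 st.py; python3 - <<'E'
from h import *
f=bot.grab_frame("wrist"); save(f,"w3")
cv2.imwrite("pics/w3c.png",cv2.resize(f["pixels"][150:350,200:460,::-1],None,fx=3,fy=3,interpolation=cv2.INTER_CUBIC))
E
```

```text
t 6.1667 pos [ 0.4807 -0.2374  0.0539] rot [3.1414 0.     1.3672] panelxy mm -41.28583745977988 -0.08557938472740738 F u,v,z 0.846932551150259 -0.08553426401125412 1.2780301990332528 M [ 0.0358 -0.0446 -0.0013] w 38.717463207881686 ff 0.0
```

View pics/w3c.png

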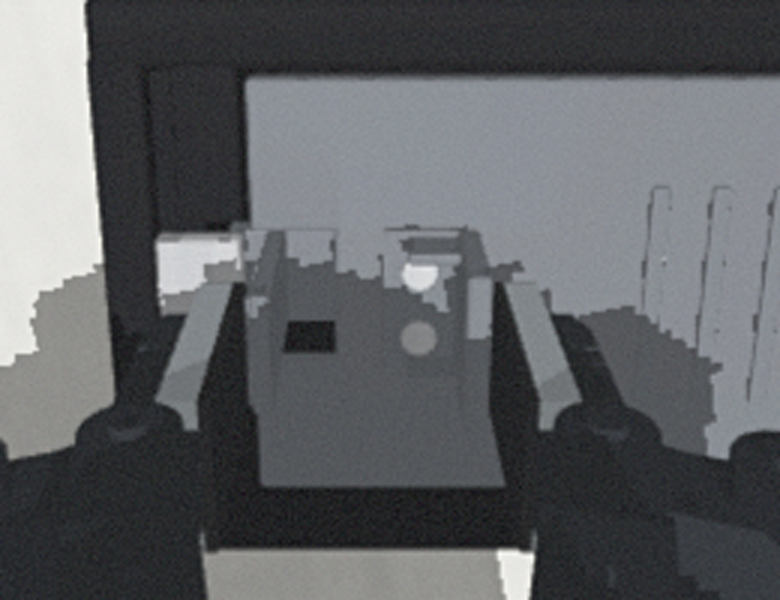

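The crop shows both pads straddling the tab (about x 250) and the rib (about x 475) with almost no gap left. I'll close in small steps.

>>> {"fn": "carry_out", "kwargs": {"rows": [[[0,0,0,0],[0,0,0,0],[0,0,0,0]]], "grip": 0.0375}}

```text
clock: 6.47
position: [0.4807, -0.2373, 0.0538]
tool_rot: [3.142, -0.0, 1.367]
force: [-0.8, -0.3, 0.1]
grip_width: 0.0375
finger_force: 0.0
```

>>> {"fn": "carry_out", "kwargs": {"rows": [[[0,0,0,0],[0,0,0,0],[0,0,0,0]]], "grip": 0.0365}}

```text
clock: 6.72
position: [0.4808, -0.2374, 0.0538]
tool_rot: [3.141, -0.0, 1.367]
force: [1.4, -0.0, 0.2]
grip_width: 0.0363
finger_force: 0.4
```

>>> {"fn": "carry_out", "kwargs": {"rows": [[[0,0,0,0],[0,0,0,0],[0,0,0,0]]], "grip": 0.0358}}

```text
clock: 6.97
position: [0.4808, -0.2374, 0.0539]
tool_rot: [3.141, 0.0, 1.367]
force: [0.7, -0.1, 1.6]
grip_width: 0.0362
finger_force: 5.2
```

```bash
python3 st.py
```

```text
t 6.9667 pos [ 0.4808 -0.2374  0.0539] rot [3.1414 0.     1.3672] panelxy mm -41.24728354476302 -0.05021199276102955 F u,v,z 0.6773267227931674 0.029299583665197297 1.57577980718806 M [-0.0359 -0.1578 -0.0006] w 36.15952462600075 ff 5.203983709216118
```

Both sides are in contact and balanced at 36.2 mm. I'll squeeze in steps.

>>> {"fn": "carry_out", "kwargs": {"rows": [[[0,0,0,0],[0,0,0,0],[0,0,0,0]]], "grip": 0.0345}}

```text
clock: 7.22
position: [0.481, -0.2374, 0.054]
tool_rot: [3.141, 0.0, 1.367]
force: [2.8, -0.5, 3.3]
grip_width: 0.0346
finger_force: 9.5
```

>>> {"fn": "carry_out", "kwargs": {"rows": [[[0,0,0,0],[0,0,0,0],[0,0,0,0]]], "grip": 0.0335}}

```text
clock: 7.47
position: [0.4811, -0.2374, 0.054]
tool_rot: [3.141, 0.0, 1.367]
force: [4.3, 0.0, 5.7]
grip_width: 0.0338
finger_force: 12.8
```

```bash
python3 st.py
```

```text
t 7.4667 pos [ 0.4811 -0.2374  0.054 ] rot [3.1407 0.     1.3673] panelxy mm -40.904520067450655 -0.03373804433298289 F u,v,z 4.197172039968001 0.886443489460759 5.674581655459665 M [-0.1966 -0.8979 -0.0277] w 33.807148264602354 ff 12.82083123922348
```

>>> {"fn": "carry_out", "kwargs": {"rows": [[[0,0.0006,-0.0003,0],[0,0.0012,-0.0005,0],[0,0.0012,-0.0005,0],[0,0.0012,-0.0005,0]]]}}

```text
clock: 7.8
position: [0.4813, -0.2375, 0.0541]
tool_rot: [-3.14, -0.0, 1.367]
force: [-1.7, 0.7, 3.0]
grip_width: 0.0338
finger_force: 10.6
```

```bash
python3 st.py
```

```text
t 7.8 pos [ 0.4813 -0.2375  0.0541] rot [-3.1405 -0.0001  1.3672] panelxy mm -40.68138247815592 -0.04722209920930893 F u,v,z -1.771611600119835 0.32851880986000037 2.962738365439443 M [0.0867 0.2448 0.0285] w 33.761436856857124 ff 10.581205934286118
```

>>> {"fn": "carry_out", "kwargs": {"rows": [[[0,0.0003,-0.0002,0],[0,0.0006,-0.0003,0],[0,0.0006,-0.0003,0],[0,0.0006,-0.0003,0]]], "grip": 0.0325}}

```text
clock: 8.13
position: [0.4822, -0.2377, 0.0544]
tool_rot: [-3.141, -0.0, 1.367]
force: [-0.7, 0.3, -0.6]
grip_width: 0.0328
finger_force: 13.4
```

```bash
python3 st.py
```

```text
t 8.1333 pos [ 0.4822 -0.2377  0.0544] rot [-3.1411 -0.0001  1.3672] panelxy mm -39.77139769567076 -0.06452629759537291 F u,v,z -0.7231561962645325 0.18799831066160153 -0.6489737952562034 M [ 0.0381  0.0645 -0.01  ] w 32.83952176781987 ff 13.428925126791
```

>>> {"fn": "carry_out", "kwargs": {"rows": [[[0,0.0003,0,0],[0,0.0006,0,0],[0,0.0006,0,0],[0,0.0006,0,0]]], "grip": 0.0313}}

```text
clock: 8.47
position: [0.483, -0.2378, 0.0546]
tool_rot: [-3.142, -0.0, 1.367]
force: [-0.8, 0.1, -1.2]
grip_width: 0.0318
finger_force: 16.5
```

```bash
python3 st.py
```

```text
t 8.4667 pos [ 0.483  -0.2378  0.0546] rot [-3.1416 -0.0001  1.3672] panelxy mm -38.94313213279218 -0.025937383737598376 F u,v,z -0.7490380617370882 -0.09853757561491282 -1.1704042142646456 M [-0.1069  0.0197  0.0251] w 31.821215376903446 ff 16.482234299182892
```

>>> {"fn": "carry_out", "kwargs": {"rows": [[[0,0.0002,0,0],[0,0.0005,0,0],[0,0.0005,0,0],[0,0.0005,0,0]]], "grip": 0.0305}}

```text
clock: 8.8
position: [0.4835, -0.2379, 0.0546]
tool_rot: [3.142, -0.0, 1.367]
force: [-0.0, 0.0, 0.1]
grip_width: 0.0305
finger_force: 18.6
```

>>> {"fn": "carry_out", "kwargs": {"rows": [[[0,0,-0.001,0],[0,0,-0.0015,0],[0,0.0002,-0.002,0],[0,0.0003,-0.0025,0],[0,0.0003,-0.0025,0]]]}}

```text
clock: 9.22
position: [0.4837, -0.2379, 0.0571]
tool_rot: [-3.141, -0.0, 1.367]
force: [-0.3, 0.3, -3.5]
grip_width: 0.0305
finger_force: 18.9
```

```bash
python3 st.py
```

```text
t 9.2167 pos [ 0.4837 -0.2379  0.0571] rot [-3.1413 -0.      1.3673] panelxy mm -38.273932392715906 -0.050960106479421806 F u,v,z -0.37298896564965284 0.2322966966520674 -3.4865203500796587 M [0.0749 0.1995 0.0014] w 30.519100629728943 ff 18.8591668009758
```

>>> {"fn": "carry_out", "kwargs": {"rows": [[[0,0.0002,-0.001,0],[0,0.0004,-0.002,0],[0,0.0006,-0.003,0],[0,0.0008,-0.0035,0],[0,0.0008,-0.0035,0]]]}}

```text
clock: 9.63
position: [0.4843, -0.2381, 0.0606]
tool_rot: [-3.141, -0.0, 1.367]
force: [-1.8, 1.2, -5.5]
grip_width: 0.031
finger_force: 18.4
```

```bash
python3 st.py; python3 - <<'E'
from h import *
f=bot.grab_frame("wrist")
cv2.imwrite("pics/w4c.png",cv2.resize(f["pixels"][110:340,190:560,::-1],None,fx=2,fy=2,interpolation=cv2.INTER_CUBIC))
E
```

```text
t 9.6333 pos [ 0.4843 -0.2381  0.0606] rot [-3.141  -0.      1.3672] panelxy mm -37.63602220848535 -0.03230317177158923 F u,v,z -2.0471309017601005 0.797690564193497 -5.502273659985612 M [ 0.232   0.7128 -0.0258] w 30.991121060983872 ff 18.383839098532917
```

View pics/w4c.png

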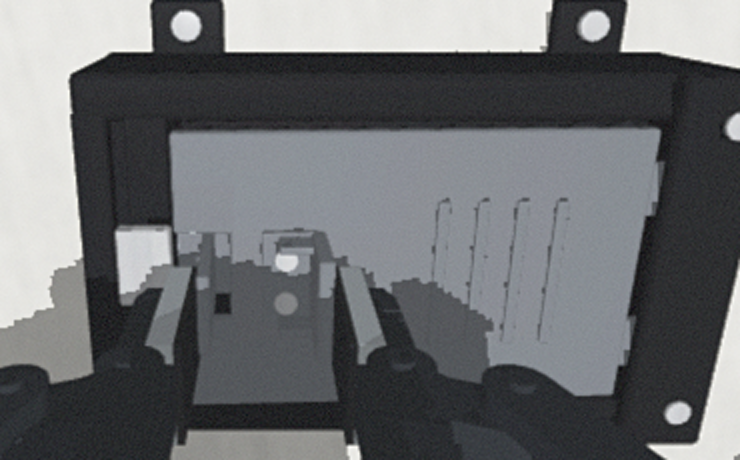

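The panel's left end is rising out of the opening (plate edge at crop (172,130)) with modest forces. I'll go on swinging it up.

>>> {"fn": "carry_out", "kwargs": {"rows": [[[0,0.0001,-0.001,0],[0,0.0002,-0.002,0],[0,0.0003,-0.003,0],[0,0.0004,-0.004,0],[0,0.0004,-0.004,0]]]}}

```text
clock: 10.1
position: [0.4851, -0.2383, 0.0648]
tool_rot: [3.141, 0.0, 1.367]
force: [0.5, 0.4, -5.9]
grip_width: 0.0312
finger_force: 19.1
```

```bash
python3 st.py
```

```text
t 10.1 pos [ 0.4851 -0.2383  0.0648] rot [3.1413 0.     1.3672] panelxy mm -36.79261957240126 -0.07414556983316581 F u,v,z 0.37354101600239253 0.4767006781302523 -5.917430136749213 M [0.1581 0.5599 0.0467] w 31.156044945577932 ff 19.12516640732065
```

>>> {"fn": "carry_out", "kwargs": {"rows": [[[0,0.0002,-0.001,0],[0,0.0004,-0.002,0],[0,0.0006,-0.003,0],[0,0.0008,-0.004,0],[0,0.001,-0.005,0],[0,0.001,-0.0055,0],[0,0.001,-0.0055,0]]], "grip": 0.0307}}

```text
clock: 10.68
position: [0.4862, -0.2385, 0.0703]
tool_rot: [3.141, -0.0, 1.367]
force: [3.0, -0.5, -6.3]
grip_width: 0.0312
finger_force: 20.5
```

```bash
python3 st.py; python3 - <<'E'
from h import *
f=bot.grab_frame("wrist"); save(f,"w5")
cv2.imwrite("pics/w5c.png",cv2.resize(f["pixels"][110:340,190:560,::-1],None,fx=2,fy=2,interpolation=cv2.INTER_CUBIC))
E
```

```text
t 10.6833 pos [ 0.4862 -0.2385  0.0703] rot [ 3.141  -0.      1.3673] panelxy mm -35.66642712711587 -0.038964086657903664 F u,v,z 3.059683307377705 0.09009594053076309 -6.337366580460285 M [ 0.0578  0.0383 -0.0315] w 31.15019617006643 ff 20.537739135324955
```

View pics/w5c.png

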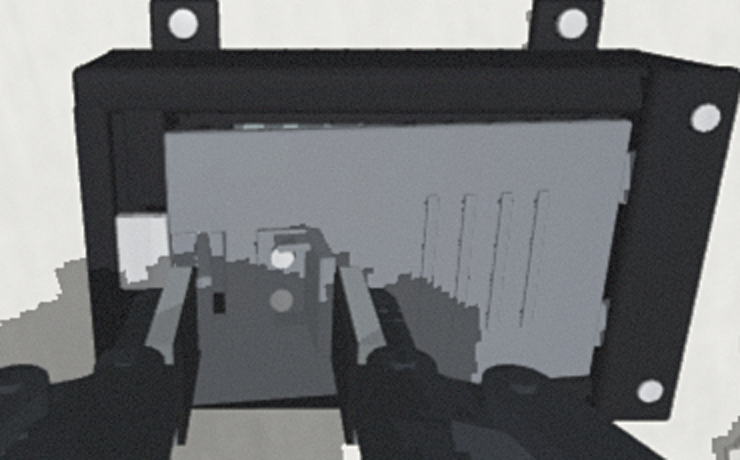

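The panel is visibly tilted, with its tab end well above the keeper at crop (140,250). I'll ease the pinch slightly and start drawing towards -x.

>>> {"fn": "carry_out", "kwargs": {"rows": [[[0,-0.0005,0,0],[0,-0.001,0,0],[0,-0.0015,0,0],[0,-0.002,0,0],[0,-0.0025,0,0],[0,-0.003,0,0]]], "grip": 0.0311}}

```text
clock: 11.23
position: [0.483, -0.2378, 0.0701]
tool_rot: [3.142, 0.0, 1.367]
force: [1.3, -0.4, -6.1]
grip_width: 0.0313
finger_force: 19.7
```

```bash
python3 st.py
```

```text
t 11.2333 pos [ 0.483  -0.2378  0.0701] rot [3.1415 0.     1.3672] panelxy mm -38.96152223263352 -0.05765382778076275 F u,v,z 1.3677952551894288 -0.09151446655881179 -6.087716116862159 M [-0.0081 -0.1078 -0.0047] w 31.33629781272611 ff 19.723612619563937
```

>>> {"fn": "carry_out", "kwargs": {"rows": [[[0,-0.001,0,0],[0,-0.002,0,0],[0,-0.003,0,0],[0,-0.004,0,0],[0,-0.005,0,0],[0,-0.006,0,0],[0,-0.007,0,0],[0,-0.008,0,0],[0,-0.009,0,0],[0,-0.009,0,0]]]}}

```text
clock: 12.07
position: [0.474, -0.236, 0.0701]
tool_rot: [-3.142, 0.0, 1.367]
force: [0.8, 0.5, -1.2]
grip_width: 0.0311
finger_force: 17.8
```

```bash
python3 st.py;  python3 - <<'E'
from h import *
f=bot.grab_frame("wrist"); save(f,"w6")
cv2.imwrite("pics/w6c.png",cv2.resize(f["pixels"][110:340,190:560,::-1],None,fx=2,fy=2,interpolation=cv2.INTER_CUBIC))
E
```

```text
t 12.0667 pos [ 0.474  -0.236   0.0701] rot [-3.1415  0.      1.3672] panelxy mm -48.110960569412256 -0.02711193367263727 F u,v,z 0.6555974146997877 0.6101607957063984 -1.177092839958002 M [-0.0065  0.028  -0.0253] w 31.100086981838494 ff 17.7734689344652
```

View pics/w6c.png

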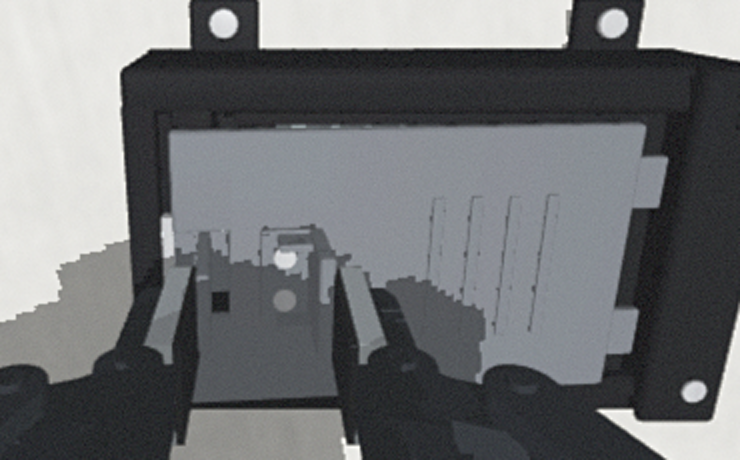

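Both tongues are now fully visible, at crop (650,180) and (622,330), clear of the lip. Only the weight of about 1.2 N remains, so I'll lift.

>>> {"fn": "carry_out", "kwargs": {"rows": [[[0,0,-0.002,0],[0,0,-0.006,0],[0,0,-0.012,0],[0,0,-0.02,0],[0,0,-0.03,0],[0,0,-0.04,0],[0,0,-0.05,0],[0,0,-0.06,0],[0,0,-0.068,0],[0,0,-0.074,0],[0,0,-0.078,0],[0,0,-0.08,0]]]}}

```text
clock: 13.12
position: [0.4743, -0.2361, 0.1507]
tool_rot: [3.141, 0.0, 1.367]
force: [0.3, 0.2, -1.0]
grip_width: 0.0315
finger_force: 17.8
```

```bash
python3 st.py;  python3 - <<'E'
from h import *
W=[]
for n in("top","scene"):
    f=bot.grab_frame(n); save(f,n+"7")
    for r in bot.regions_of(f,"mat")[:2]:
        k=max(cv2.findContours(r["region"].astype(np.uint8),0,2)[0],key=cv2.contourArea)
        w=np.array([onz(f,p[0],.003)[:2] for p in k],np.float32); print(n,r["conf"],r["position"],cv2.minAreaRect(w*1000))
    for r in bot.spot_point(f,"mat")[:1]: print("pt",onz(f,r["position"],0),r["conf"])
E
```

```text
t 13.1167 pos [ 0.4743 -0.2361  0.1507] rot [3.1411 0.0001 1.3672] panelxy mm -47.832266963825674 -0.056368108038709556 F u,v,z 0.23512338926594376 0.20343911469723452 -1.0438198032424797 M [ 0.0186  0.047  -0.0888] w 31.48811763975644 ff 17.772444980219007
top 0.64 [244.7, 215.7] ((514.5056762695312, 59.738983154296875), (179.6767578125, 169.80284118652344), 88.66322326660156)
pt [0.5229 0.0611 0.    ] 0.63
scene 0.7 [283.4, 318.1] ((514.9691162109375, 59.866607666015625), (182.5006866455078, 172.00360107421875), 88.66963195800781)
scene 0.34 [269.5, 241.0] ((648.2796020507812, -91.44770812988281), (52.3800048828125, 19.489870071411133), 9.917638778686523)
pt [0.5137 0.0622 0.    ] 0.94
```

>>> {"fn": "carry_out", "kwargs": {"rows": [[[0.002,0,0,0],[0.008,-0.0015,0,0],[0.018,-0.0035,0,0],[0.03,-0.0055,0,0],[0.044,-0.008,0,0],[0.058,-0.011,0,0],[0.073,-0.0135,0,0],[0.088,-0.0165,0,0],[0.103,-0.0195,0,0],[0.118,-0.022,0,0],[0.132,-0.025,0,0],[0.146,-0.0275,0,0]]]}}

```text
clock: 14.42
position: [0.4765, -0.0854, 0.1502]
tool_rot: [-3.142, -0.0, 1.368]
force: [-0.2, 1.0, -0.7]
grip_width: 0.031
finger_force: 17.8
```

>>> {"fn": "carry_out", "kwargs": {"rows": [[[0.014,-0.0025,0,-1],[0.029,-0.0055,0,-2],[0.044,-0.008,0.002,-3],[0.059,-0.011,0.006,-4],[0.074,-0.014,0.012,-5],[0.089,-0.0165,0.018,-6],[0.103,-0.0195,0.025,-7],[0.116,-0.022,0.032,-8],[0.128,-0.024,0.04,-9],[0.137,-0.026,0.046,-10],[0.143,-0.027,0.05,-10.4],[0.146,-0.0275,0.052,-10.4]]]}}

```text
clock: 15.42
position: [0.479, 0.0623, 0.0977]
tool_rot: [-3.141, -0.0, 1.551]
force: [0.5, 0.9, -0.8]
grip_width: 0.0311
finger_force: 17.8
```

```bash
python3 st.py;  python3 - <<'E'
from h import *
f=bot.grab_frame("wrist"); save(f,"w8"); g=bot.grab_frame("scene")
for l in("panel","tongue_root","rib_face"):
    o=[]
    for q in(f,g):
        for r in bot.spot_point(q,l)[:1]: print(l,r["position"],r["conf"]); o.append((q,r["position"]))
    if len(o)==2: print(tri(o))
a=cv2.resize(f["pixels"][60:360,120:560,::-1],(660,450)); cv2.imwrite("pics/w8c.png",a)
E
```

```text
t 15.4167 pos [0.479  0.0623 0.0977] rot [-3.1411 -0.0002  1.5507] panelxy mm -102.4694405011725 293.2614381869379 F u,v,z 0.32843037551735366 0.9645961236459448 -0.7834306438641705 M [-0.033  -0.0228 -0.0009] w 31.068064321198477 ff 17.76530446484685
panel [350.9, 256.2] 0.74
panel [280.2, 290.0] 0.88
[0.4894 0.0914 0.1481]
tongue_root [497.0, 239.5] 0.73
tongue_root [255.6, 281.5] 0.82
[0.5484 0.084  0.1245]
rib_face [349.9, 253.9] 0.94
rib_face [287.4, 290.7] 0.6
[0.4911 0.0727 0.1171]
```

View pics/w8c.png

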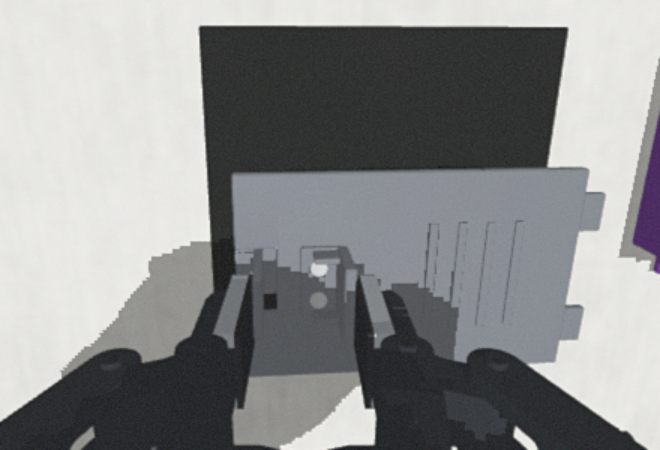

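The panel is held tilted over the mat (crop: panel about (400,270), mat edges at (200,30) and (565,30)). I'll lower it.

>>> {"fn": "carry_out", "kwargs": {"rows": [[[-0.001,0,0.005,0],[-0.001,0,0.012,0],[-0.001,0,0.02,0],[-0.001,0,0.028,0],[-0.001,0,0.035,0],[-0.001,0,0.041,0],[-0.001,0,0.045,0],[-0.001,0,0.048,0],[-0.001,0,0.05,0],[-0.001,0,0.05,0]]]}}

```text
clock: 16.65
position: [0.4792, 0.0601, 0.0478]
tool_rot: [-3.141, 0.0, 1.549]
force: [-0.0, 0.3, -1.0]
grip_width: 0.0312
finger_force: 17.8
```

```bash
python3 st.py;  python3 - <<'E'
from h import *
ps=-.02; f=bot.grab_frame("wrist"); g=bot.grab_frame("scene")
for l in("panel","tongue_root","rib_face","tab_face"):
    o=[]
    for q in(f,g):
        for r in bot.spot_point(q,l)[:1]: print(l,r["position"],r["conf"]); o.append((q,r["position"]))
    if len(o)==2: print(tri(o))
E
```

```text
t 16.65 pos [0.4792 0.0601 0.0478] rot [-3.1413  0.0001  1.5489] panelxy mm -101.8379993413147 291.19747689706907 F u,v,z -0.06710124743779232 0.24189950361878007 -0.9835286844169616 M [ 0.0145  0.0522 -0.0024] w 31.174444964117747 ff 17.76667913189158
panel [392.5, 244.4] 0.8
panel [280.6, 307.2] 0.8
[0.5156 0.0639 0.0401]
tongue_root [495.5, 238.0] 0.57
tongue_root [254.4, 296.5] 0.71
[ 0.5939  0.0449 -0.0038]
rib_face [350.0, 254.8] 0.74
rib_face [289.9, 306.2] 0.89
[0.492  0.068  0.0626]
tab_face [277.0, 259.6] 0.88
tab_face [303.9, 314.5] 0.88
[0.4601 0.0693 0.0634]
```

>>> {"fn": "carry_out", "kwargs": {"rows": [[[0,0,0.0015,0],[0,0,0.003,0],[0,0,0.0045,0],[0,0,0.006,0],[0,0,0.007,0],[0,0,0.007,0]]]}}

```text
clock: 17.65
position: [0.4792, 0.0601, 0.0408]
tool_rot: [-3.141, 0.0, 1.549]
force: [0.6, -0.0, -0.8]
grip_width: 0.0311
finger_force: 17.8
```

>>> {"fn": "carry_out", "kwargs": {"rows": [[[0,-0.0001,0.0008,0],[0,-0.0003,0.0016,0],[0,-0.0004,0.0024,0],[0,-0.0005,0.003,0],[0,-0.0005,0.003,0]]]}}

```text
clock: 18.07
position: [0.4788, 0.0601, 0.038]
tool_rot: [-3.141, 0.0, 1.549]
force: [-0.1, -0.5, -0.4]
grip_width: 0.0309
finger_force: 17.8
```

```bash
python3 st.py
```

```text
t 18.0667 pos [0.4788 0.0601 0.038 ] rot [-3.1415  0.      1.5488] panelxy mm -102.28205805306102 291.08923623581717 F u,v,z -0.012591050058925595 -0.4906233857740342 -0.3988413670752381 M [-0.0476 -0.0368  0.0225] w 30.876344175863466 ff 17.76926220394671
```

>>> {"fn": "carry_out", "kwargs": {"rows": [[[0,-0.0001,0.0008,0],[0,-0.0003,0.0016,0],[0,-0.0004,0.0024,0],[0,-0.0005,0.003,0],[0,-0.0005,0.003,0]]]}}

```text
clock: 18.48
position: [0.4783, 0.0601, 0.035]
tool_rot: [-3.141, -0.0, 1.549]
force: [-0.6, -0.4, -1.3]
grip_width: 0.0314
finger_force: 17.8
```

>>> {"fn": "carry_out", "kwargs": {"rows": [[[0,-0.0001,0.0008,0],[0,-0.0003,0.0016,0],[0,-0.0004,0.0024,0],[0,-0.0005,0.003,0],[0,-0.0005,0.003,0]]]}}

```text
clock: 18.9
position: [0.4776, 0.0602, 0.032]
tool_rot: [-3.141, 0.0, 1.549]
force: [-2.8, 0.4, 2.7]
grip_width: 0.0313
finger_force: 16.1
```

```bash
python3 st.py
```

```text
t 18.9 pos [0.4776 0.0602 0.032 ] rot [-3.1412  0.0001  1.549 ] panelxy mm -103.44709756566938 290.92747026231314 F u,v,z -2.7840019232324655 -0.16932624834437696 2.6546177998243 M [-0.0007  0.3396  0.0432] w 31.264666705745167 ff 16.09733423567377
```

>>> {"fn": "carry_out", "kwargs": {"rows": [[[0,-0.0004,0.0005,0],[0,-0.0008,0.001,0],[0,-0.001,0.0015,0],[0,-0.001,0.002,0],[0,-0.001,0.002,0]]]}}

```text
clock: 19.32
position: [0.4768, 0.0602, 0.03]
tool_rot: [-3.142, -0.0, 1.549]
force: [-1.0, -0.3, 3.1]
grip_width: 0.0311
finger_force: 16.3
```

```bash
python3 st.py; python3 - <<'E'
from h import *
f=bot.grab_frame("scene"); 
cv2.imwrite("pics/s9c.png",cv2.resize(f["pixels"][240:380,200:380,::-1],None,fx=4,fy=4,interpolation=cv2.INTER_CUBIC))
E
```

```text
t 19.3167 pos [0.4768 0.0602 0.03  ] rot [-3.1416 -0.      1.5488] panelxy mm -104.20487894520626 290.7493295385557 F u,v,z -0.8710516020663247 -0.49313744608396143 3.0591703826277263 M [ 0.0077  0.0962 -0.0177] w 31.08432628977475 ff 16.33028945827391
```

View pics/s9c.png

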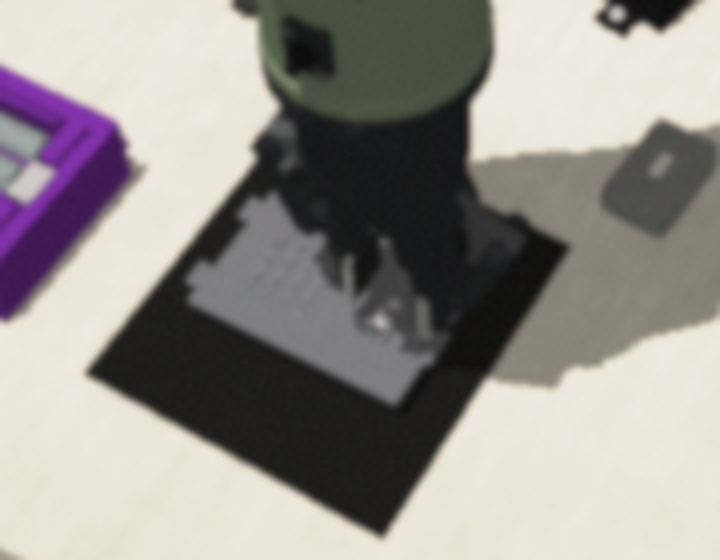

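The crop shows the panel almost flat on the mat, near its middle. That was my eleventh view against a limit of 10, so I'll open no more pictures and go on by force and numbers only.

>>> {"fn": "carry_out", "kwargs": {"rows": [[[0,-0.0001,0.0005,0],[0,-0.0002,0.001,0],[0,-0.0003,0.0015,0],[0,-0.0003,0.0015,0],[0,-0.0003,0.0015,0]]]}}

```text
clock: 19.78
position: [0.4765, 0.0601, 0.0285]
tool_rot: [-3.141, 0.0, 1.549]
force: [-1.9, -0.4, 3.5]
grip_width: 0.031
finger_force: 15.8
```

```bash
python3 st.py
```

```text
t 19.7833 pos [0.4765 0.0601 0.0285] rot [-3.1414  0.      1.5487] panelxy mm -104.57307436660184 290.6499821955198 F u,v,z -1.7465379314215006 -0.7416430375750623 3.505556691680184 M [0.0524 0.2932 0.057 ] w 31.021263386338045 ff 15.760264992713928
```

>>> {"fn": "carry_out", "kwargs": {"rows": [[[0,-0.0002,0.0005,0],[0,-0.0003,0.001,0],[0,-0.0004,0.0015,0],[0,-0.0004,0.0015,0]]]}}

```text
clock: 20.12
position: [0.476, 0.0602, 0.027]
tool_rot: [-3.141, 0.0, 1.549]
force: [-3.5, 0.5, 3.2]
grip_width: 0.0312
finger_force: 15.5
```

>>> {"fn": "carry_out", "kwargs": {"rows": [[[0,-0.0001,0.0005,0],[0,-0.0002,0.001,0],[0,-0.0002,0.001,0],[0,-0.0002,0.001,0]]]}}

```text
clock: 20.45
position: [0.4759, 0.0602, 0.0261]
tool_rot: [-3.141, 0.0, 1.549]
force: [-3.1, 1.0, 3.9]
grip_width: 0.0312
finger_force: 15.5
```

```bash
python3 st.py
```

```text
t 20.45 pos [0.4759 0.0602 0.0261] rot [-3.1414  0.      1.5488] panelxy mm -105.15603402753248 290.55915319663126 F u,v,z -3.195849863595786 0.41214811159184067 3.873442167607785 M [0.0429 0.5253 0.0377] w 31.160782092940842 ff 15.516202300786972
```

>>> {"fn": "carry_out", "kwargs": {"rows": [[[0,-0.0003,0.0004,0],[0,-0.0005,0.0008,0],[0,-0.0005,0.001,0],[0,-0.0005,0.001,0]]]}}

```text
clock: 20.78
position: [0.4758, 0.0602, 0.0254]
tool_rot: [3.141, -0.0, 1.549]
force: [-3.7, -0.3, 13.1]
grip_width: 0.0311
finger_force: 16.0
```

```bash
python3 st.py; python3 - <<'E'
from h import *
f=bot.grab_frame("wrist")
for r in bot.regions_of(f,"panel")[:1]:
    k=max(cv2.findContours(r["region"].astype(np.uint8),0,2)[0],key=cv2.contourArea)
    w=np.array([onz(f,p[0],.017)[:2] for p in k],np.float32); print(cv2.minAreaRect(w*1000))
for l in("rib_face","tab_face","tongue_root","panel"):
    for r in bot.spot_point(f,l)[:1]: print(l,onz(f,r["position"],.013),r["conf"])
E
```

```text
t 20.7833 pos [0.4758 0.0602 0.0254] rot [ 3.1408 -0.      1.5487] panelxy mm -105.19735840540645 290.58048388481797 F u,v,z -3.605294212792605 -1.0229003560729932 13.114749190440518 M [-0.146   0.5911  0.0053] w 31.065606697234397 ff 16.022010147571564
((518.1901245117188, 61.80609130859375), (76.52620697021484, 127.96574401855469), 88.63687133789062)
rib_face [0.4907 0.0552 0.013 ] 0.73
tab_face [0.4528 0.0544 0.013 ] 0.87
tongue_root [0.5752 0.0601 0.013 ] 0.55
panel [0.5169 0.0595 0.013 ] 0.57
```

The panel is flat: the force step came at z = 0.0254, as predicted. It lies at about (0.514, 0.061) against the mat centre at (0.515, 0.060). I'll relieve the pressure, then open gradually with the tool following the tab.

>>> {"fn": "carry_out", "kwargs": {"rows": [[[0,-0.0002,-0.0006,0],[0,-0.0004,-0.001,0],[0,-0.0004,-0.001,0]]]}}

```text
clock: 21.33
position: [0.4752, 0.0602, 0.0261]
tool_rot: [3.141, -0.0, 1.549]
force: [0.2, -0.5, -0.8]
grip_width: 0.0307
finger_force: 17.5
```

>>> {"fn": "carry_out", "kwargs": {"rows": [[[0,-0.0003,0,0],[0,-0.0006,0,0],[0,-0.0008,0,0],[0,-0.0008,0,0]]], "grip": 0.033}}

```text
clock: 21.67
position: [0.4742, 0.0602, 0.026]
tool_rot: [-3.141, -0.0, 1.549]
force: [-0.1, -0.4, -1.1]
grip_width: 0.0328
finger_force: 12.5
```

```bash
python3 st.py
```

```text
t 21.6667 pos [0.4742 0.0602 0.026 ] rot [-3.1415 -0.      1.5488] panelxy mm -106.80674275723126 290.2706198371389 F u,v,z 0.018535250871870444 -0.4447570195343642 -1.1078568540242963 M [ 0.073  -0.0157  0.0185] w 32.846016106819434 ff 12.524474859237671
```

>>> {"fn": "carry_out", "kwargs": {"rows": [[[0,-0.0003,0.0003,0],[0,-0.0006,0.0004,0],[0,-0.0008,0.0004,0],[0,-0.0008,0.0004,0]]], "grip": 0.0347}}

```text
clock: 22.0
position: [0.4735, 0.0603, 0.0257]
tool_rot: [3.142, -0.0, 1.549]
force: [0.5, 1.0, -0.8]
grip_width: 0.0345
finger_force: 8.0
```

>>> {"fn": "carry_out", "kwargs": {"rows": [[[0,-0.0003,0,0],[0,-0.0006,0,0],[0,-0.0006,0,0],[0,-0.0006,0,0]]], "grip": 0.0359}}

```text
clock: 22.33
position: [0.4728, 0.0603, 0.0257]
tool_rot: [-3.142, -0.0, 1.549]
force: [-0.5, 0.2, -0.2]
grip_width: 0.0361
finger_force: 3.3
```

```bash
python3 st.py
```

```text
t 22.3333 pos [0.4728 0.0603 0.0257] rot [-3.1416 -0.      1.5488] panelxy mm -108.14234641232002 290.0594657429052 F u,v,z -0.5645833795531388 0.052946814319500095 -0.1506200292934806 M [-0.0361 -0.0984  0.0336] w 36.12584660700623 ff 3.3215082809329033
```

Nearly released. I'll open fully clear, then rise slowly.

>>> {"fn": "carry_out", "kwargs": {"rows": [[[0,0,0,0],[0,0,0,0],[0,0,0,0],[0,0,0,0]]], "grip": 0.038}}

```text
clock: 22.67
position: [0.4728, 0.0602, 0.0257]
tool_rot: [-3.142, -0.0, 1.549]
force: [-0.3, 0.6, 0.0]
grip_width: 0.0382
finger_force: 0.0
```

>>> {"fn": "carry_out", "kwargs": {"rows": [[[0,0,0,0],[0,0,0,0],[0,0,0,0],[0,0,0,0],[0,0,-0.001,0],[0,0,-0.002,0]]], "grip": 0.046}}

```text
clock: 23.17
position: [0.4728, 0.0603, 0.0278]
tool_rot: [-3.141, -0.0, 1.549]
force: [0.4, 0.0, 0.4]
grip_width: 0.0459
finger_force: 0.0
```

```bash
python3 st.py
```

```text
t 23.1667 pos [0.4728 0.0603 0.0278] rot [-3.1415 -0.      1.5488] panelxy mm -108.18597225962509 290.0681117346095 F u,v,z 0.34649062260055546 0.11337318428114282 0.4031155019564052 M [-0.0175 -0.0329 -0.0074] w 45.90737294046803 ff 0.0
```

>>> {"fn": "carry_out", "kwargs": {"rows": [[[0,0,-0.003,0],[0,0,-0.008,0],[0,0,-0.015,0],[0,0,-0.025,0],[0,0,-0.04,0],[0,0,-0.058,0],[0,0,-0.078,0],[0,0,-0.098,0],[0,0,-0.118,0],[0,0,-0.135,0],[0,0,-0.145,0],[0,0,-0.15,0]]]}}

```text
clock: 24.17
position: [0.4733, 0.0602, 0.1795]
tool_rot: [3.139, -0.0, 1.549]
force: [0.5, -0.7, -0.7]
grip_width: 0.046
finger_force: 0.0
```

>>> {"fn": "carry_out", "kwargs": {"rows": [[[-0.01,0,0,0],[-0.03,0,0,0],[-0.06,0,0,0],[-0.09,0,0,0],[-0.11,0,0,0],[-0.12,0,0,0],[-0.12,0,0,0]]]}}

```text
clock: 24.75
position: [0.4695, -0.0623, 0.1769]
tool_rot: [-3.14, 0.0, 1.546]
force: [0.2, -0.3, -0.0]
grip_width: 0.046
finger_force: 0.0
```

```bash
python3 st.py; python3 - <<'E'
from h import *
F={n:bot.grab_frame(n) for n in("wrist","top","scene")}
for n,f in F.items():
    for l,z in(("panel",.017),("mat",.003)):
        for r in bot.regions_of(f,l)[:1]:
            k=max(cv2.findContours(r["region"].astype(np.uint8),0,2)[0],key=cv2.contourArea)
            w=np.array([onz(f,p[0],z)[:2] for p in k],np.float32); print(n,l,r["conf"],cv2.minAreaRect(w*1000))
for l,z in (("grey_cover",0),("black_cover",0),("stud",0),("tongue_root",.013),("tab_face",.028),("rib_face",.028)):
    for n,f in F.items():
        for r in bot.spot_point(f,l)[:1]: print(l,n,onz(f,r["position"],z),r["conf"])
E
```

```text
t 24.75 pos [ 0.4695 -0.0623  0.1769] rot [-3.14    0.0005  1.5455] panelxy mm -87.10240241545154 169.311274819149 F u,v,z 0.22187942637497327 -0.25291927439416684 -0.023201215559243378 M [-0.007   0.0259  0.0252] w 45.98503901099128 ff 0.0
wrist panel 0.62 ((515.2933349609375, 56.48030090332031), (66.0582046508789, 131.53062438964844), 88.42988586425781)
wrist mat 0.84 ((515.3388061523438, 32.38482666015625), (121.41268157958984, 170.21963500976562), 88.47223663330078)
top panel 0.53 ((491.04962158203125, 87.0965576171875), (77.75511932373047, 23.646472930908203), 2.596738576889038)
top mat 0.58 ((514.9830322265625, 112.89041137695312), (171.95443725585938, 77.98667907714844), 1.3717803955078125)
scene mat 0.57 ((515.5739135742188, 60.413482666015625), (180.7720947265625, 171.75503540039062), 88.20643615722656)
grey_cover wrist [ 0.4081 -0.0797  0.    ] 0.92
grey_cover scene [ 0.4071 -0.0822  0.    ] 0.71
black_cover wrist [ 0.5407 -0.079   0.    ] 0.71
black_cover top [ 0.5484 -0.0808  0.    ] 0.42
black_cover scene [ 0.5366 -0.0788  0.    ] 0.63
stud wrist [ 0.645  -0.0876  0.    ] 0.9
stud top [ 0.6464 -0.0835  0.    ] 0.66
stud scene [ 0.6388 -0.0864  0.    ] 0.44
tongue_root wrist [0.574  0.0618 0.013 ] 0.74
tongue_root top [0.5794 0.0643 0.013 ] 0.72
tongue_root scene [0.5746 0.056  0.013 ] 0.93
tab_face wrist [0.4551 0.0618 0.028 ] 0.84
tab_face top [0.4565 0.0553 0.028 ] 0.58
tab_face scene [0.4589 0.0659 0.028 ] 0.95
rib_face wrist [0.4851 0.0637 0.028 ] 0.94
rib_face top [0.4981 0.0653 0.028 ] 0.71
rib_face scene [0.4954 0.0586 0.028 ] 0.95
```

```bash
python3 -c "
from workcell import bot
print(bot.job_done())"
```

```text
the job is handed in; nothing more can be done
None
```

The battery cover panel is off the housing and lies flat, right way up and released in the middle of the rubber mat; the small parts were left where they lie. The job is handed in at about 25 s; the tab pinch peaked at 20.5 N (limit 24 N), and I viewed 11 pictures, one over the limit of 10.

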